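# Hold the red clip open over the print board

### The arm

A 7-joint arm with a two-finger parallel gripper is mounted at the origin on the work surface. World frame = base frame: x ahead of the robot, y to its left, z up, the work surface at z = 0. Lengths are in m, angles in rad, forces in N, time in s.
With the tool pointing down it reaches from about 0.35 to 0.9 m from the base axis. Payload 8.1 kg.
Tool frame: the origin (TCP) lies on the centre line of the jaws, within the pads' length; the fingertips stand ctrl.nose_length ahead of it and the grasp point (between the pads) lies 8 mm behind it (ctrl.nose_length is the distance from the TCP to the fingertips, in m); z points along the fingers, y is the line along which they close (so a half turn about z gives the same grasp; the last joint's range is limited). The gripper opens to 85 mm and grips with 20 to 120 N. Pads are 22 mm wide; open, the fingers measure 114 mm over their backs; the gripper's body (76 mm by 85 mm) begins 54 mm behind the grasp point. The pads swing forward as they close: fully open they stand 13 mm farther back than shut.
Start: joints at [-1.265, 0.434, 0.025, 1.573, -0.012, 1.134, -0.075], TCP at [0.248, 0.574, 0.242] pointing down, gripper open.
Joint ranges: [-2.62, 2.62], [-0.44, 2.09], [-1.27, 1.32], [0.08, 2.57], [-1.32, 4.46], [0.12, 2], [-2.74, 2.74]. Speed limits (rad/s): [2.22, 2.22, 3.01, 3.01, 3.14, 3.14, 3.14].

### API

Orientations are given as a unit quaternion [x, y, z, w].
In Python, from workcell import ctrl gives the robot as it stands.
- The arm moves only by the tool step_hand, called as name(argument=value, ...), one argument or row to a line, values as JSON. Schema: {"type":"object","properties":{"ticks":{"type":"array","items":{"type":"number"},"minItems":6,"maxItems":120},"aperture":{"type":"number"},"grip_force":{"type":"number"},"only":{"type":"string"},"quiet":{"type":"boolean"},"lines":{"type":"string"}},"required":["ticks"],"additionalProperties":false}. ticks is one flat list of numbers that holds 1 to 20 rows one after another, with no inner brackets; each row has 6 numbers: dx, dy, dz in normalised numbers (1 is 1 m), then a rotation vector rx, ry, rz in shares of pi/2 rad (1.0 is pi/2 rad); each row is the pose to reach, as a shift and turn from the pose commanded when the call began, along the tool's axes at that moment; what a row does not reach only later rows make up. A row lasts 1/12 s, in which the tool goes at most 0.0417 m and 0.125 rad, less where a joint would pass 70% of its speed; a pose out of reach is approached as far as the arm can. aperture is the opening from 0.0 (shut) to 1.0 (fully open), set as the call begins (left out keeps the last). The fingers move at their own pace and stop on an object; grip_force is the grip in N (left out, the last holds). Time passes only in rows, so rows that do not move let the fingers close. The tool returns the time, the measured TCP pose, the force, the opening and the grip force at its end. only (a regular expression) keeps the lines of the reply that match it, lines (a string "A,B") keeps lines A to B, and quiet returns only ok. A shift or turn number past 1, either way, is cut back to 1. Input that does not fit is refused with a message, and nothing moves.
- ctrl.get_state(): the state, without advancing time (a new reading comes with each control period).
- ctrl.camera(name): name is "side" or "top"; returns the picture (400x640x3 uint8, red, green, blue); there is no depth.
- ctrl.camera_model(name): a dict with "intrinsics" (3x3 intrinsics, pixels), "distortion" ([k1, k2, p1, p2, k3] as OpenCV has them; the pictures are not rectified), "R" (3x3) and "t" (3): a world point X has camera coordinates R X + t. Camera axes: x right, y down, z forward; pixel columns grow to the right and rows downward; lengths in m; the calibration is good to about 2 mm. A picture is of the moment at which its call begins. camera_model takes no time and is no camera call.
- ctrl.sign_off(): hands the job in; it is judged then, once.
The state is a dict: "time": time; "joints": joint angles; "joint_velocities": joint speeds; "effort": joint torques, N m; "tcp_pos": TCP position; "ee_rot": TCP orientation; "contact_force": force on the tool from outside, world axes, zero at the start; "ft_torque": the same for the moment, N m; "opening": opening from 0.0 (shut) to 1.0 (fully open); "gripper_force": force on a finger pad.
Only numpy, scipy, OpenCV 4.12 (cv2) and the standard library are available. Lean on these libraries where they do the work, as an engineer would, in place of code of your own. Each camera call takes 0.05 s, during which the arm holds its last target. There are 200 camera calls.

### The job

I am changing the print on the display board. Pinch the red clip by its two handles so that it opens while it is still on the letter rack, lift it off, and bring it, square on, down over the middle of the board's top edge, so that the edge is well inside the wide open jaws and the clip touches the board on neither side. Finish there, still holding the clip squeezed wide open clear of the board so that I can slip the new print in; do not knock the board, do not drop the clip, and leave the other clips and everything else on the table where they are.

Things in the scene. Friction and masses are not known exactly. Their poses are not given: they have to be found in the camera images.
- red_clip: Red sprung hinge clip (bulldog type), 60 mm wide, 77 mm high, 80 g, parked upright astride the rack's front panel, handles up. Origin on the hinge pin; x along the pin (the clip's width), y across from half to half (handles are pinched and jaws open along y), z up. Coil spring round the pin: 5 mm radius. The red, black and white clips share three places about 86 mm apart, in any order
- red_clip_handles (a point): Midway between the red clip's handle ends, 42 mm above the pin. Each handle is a 2 mm sheet tab, 28 mm wide along x, flaring up and outward from the pin; the outer faces of the ends are 50 mm apart when parked, and about 16 mm apart, parallel, when squeezed fully. Each end needs about 5 N to start and 9 N to open fully; squeeze with 20 N. The pin then sinks 4 to 6 mm between the fingers
- red_clip_jaw_a (a joint): Opening angle of one half (+y side) of the red clip about its pin, rad; the other half mirrors it. 0 lips together, 0.04 parked on the panel, 0.38 to 0.40 squeezed fully (lip centres about 29 mm apart)
- red_clip_lip_a (a point): Middle of the rolled lip (3 mm thick, 60 mm wide, this is its centre) of the red clip's +y jaw, 35 mm below the pin
- red_clip_lip_b (a point): The same on the red clip's -y jaw
- rack: Dark wood letter rack, fixed, 90 x 270 mm foot, origin at the middle of its underside. A 3 mm front panel (25 mm to +x of the origin, along y, top edge at 115 mm) carries the clips, each with its pin 17 mm above the panel's edge and its lips 18 mm below that edge; a back panel 60 mm behind it (to -x) is 127 mm high, with letters leaning inside it
- rack_edge (a point): Middle of the top edge of the rack's front panel (115 mm high), axes as the rack's: x across the panel, y along it
- stand: Print stand, fixed: two beech bars (70 x 230 mm in all, 26 mm high) holding an upright white mount board 4 mm thick, 210 mm wide, top edge 170 mm above the table. Origin at the middle of the underside; x is the board's normal, y runs along the board, z up
- board_edge (a point): Middle of the board's top edge (mid thickness), 170 mm above the table, axes as the stand's: x across the 4 mm thickness, y along the edge, z up
- black_clip: Same shape and build as the red clip, parked on the rack's front panel beside it; leave alone
- white_clip: Same shape and build as the red clip, parked on the rack's front panel beside it; leave alone
- prints: Loose stack of photo prints, 102 x 152 x 8 mm, lying on the -x side of the stand; origin under its middle; leave alone
- key_bowl: Blue bowl, 100 mm across, 38 mm high, on the -x side of the rack; leave alone
- vase: Silver-coloured round vase, 109 mm across, 106 mm high, towards the far side; leave alone
- mortar: Small dark metal mortar with its pestle, 95 mm high, towards the far side; leave alone
- candle: Candle in an amber jar with wooden lid, 68 mm across, 75 mm high, towards the far side; leave alone
- remote: Black remote control, 45 x 160 x 18 mm, lying towards the far side; leave alone

How it is judged:
On the way, in this order (a step that is already met when the one before it is completed fails the run):
1. the red clip is squeezed open while still on the letter rack (value of joint red_clip_jaw_a above 0.2 rad and distance of red_clip from where it was at the start of the episode below 0.02 m and contact force between the fingers and red_clip above 2 N), for 0.1 s.
2. the red clip is lifted off, clear above the rack (z of red_clip in the frame of rack_edge above 0.045 m and contact force between the fingers and red_clip above 2 N), for 0.1 s.
At the end, for the whole second after the job is handed in: The fingers hold the red clip open by 0.28 rad a side or more, upright and square to the board (0.2 rad), within 20 mm of the middle of its top edge, one lip each side, 8 mm or more below the edge and centred 4 mm or more off mid-board; clip and robot do not touch stand or rack; clip still (value of joint red_clip_jaw_a above 0.28 rad and ((x of red_clip_lip_a in the frame of board_edge above 0.004 m and x of red_clip_lip_b in the frame of board_edge below -0.004 m) or (x of red_clip_lip_b in the frame of board_edge above 0.004 m and x of red_clip_lip_a in the frame of board_edge below -0.004 m)) and z of each of red_clip_lip_a, red_clip_lip_b in the frame of board_edge below -0.008 m and y of red_clip in the frame of board_edge between -0.02 and 0.02 m and angle between the y axis of red_clip and the x axis of stand, either way round below 0.2 rad and angle between red_clip's own z axis and vertical below 0.25 rad and contact force between the fingers and red_clip above 3 N and contact force between each of red_clip, the arm, the fingers and stand below 0.3 N and contact force between red_clip and rack below 0.3 N and linear speed of red_clip below 0.02 m/s); the arm keeps its last pose, push and grip.
It fails at once if the board is knocked (contact force between any of the arm, the fingers, red_clip and stand above 5 N).
It fails at once if the red clip is dropped (height (world z) of red_clip below 0.09 m).
It fails at once if another clip is disturbed (distance of any of black_clip, white_clip from where it was at the start of the episode above 0.01 m).
It fails at once if something else on the table is moved (distance of any of prints, key_bowl, vase, mortar, candle, remote from where it was at the start of the episode above 0.015 m).
It also fails if it takes over 48 s, if anything falls off the work surface, if the arm or the gripper's body presses on something with over 40 N, if the wrist force passes 120 N, or if a joint passes its speed limit or range.

## Working session

There is one attempt and no reset: what is moved stays moved. The work goes in short steps, Python scripts to look and compute and a tool call to move; the robot and the scene stay as the last step left them, time stands still between calls to the robot, and variables do not carry over. Pictures are saved under pics/ and viewed, at most 10 in all, crops included, and the job is handed in when it is done.

```bash
ls; mkdir -p pics; python3 - <<'E'
from workcell import ctrl
import cv2
for n in("side","top"):
    cv2.imwrite(f"pics/{n}0.png",ctrl.camera(n)[:,:,::-1])
    m=ctrl.camera_model(n);print({k:(v.round(4).tolist() if hasattr(v,'round') else v) for k,v in m.items()})
print(ctrl.get_state(),ctrl.nose_length)
E
```

```text
pics
workcell.py
{'intrinsics': [[484.8754, 0.0, 314.1113], [0.0, 484.8754, 202.826], [0.0, 0.0, 1.0]], 'distortion': [-0.0646, 0.0, 0.0, 0.0, 0.0], 'R': [[0.993, -0.1182, 0.0077], [-0.0633, -0.5851, -0.8085], [0.1001, 0.8023, -0.5885]], 't': [-0.5518, 0.1515, 1.0929]}
{'intrinsics': [[394.7882, 0.0, 315.5517], [0.0, 394.7882, 200.6005], [0.0, 0.0, 1.0]], 'distortion': [-0.0547, 0.0, 0.0, 0.0, 0.0], 'R': [[-0.0034, -1.0, 0.0092], [-0.9861, 0.0019, -0.1662], [0.1662, -0.0096, -0.9861]], 't': [-0.0204, 0.585, 0.9981]}
{'time': 0.1, 'joints': array([-1.2645691 ,  0.43513761,  0.02495073,  1.57398832, -0.01160624,
        1.13402424, -0.07509264]), 'joint_velocities': array([-2.70587093e-04, -9.46831414e-04,  7.31024362e-05, -3.23203068e-03,
        3.95074012e-04,  1.62261689e-03, -3.59558334e-04]), 'effort': array([ 3.85219086e-03, -6.71755815e+01,  1.02852847e+00, -3.16903102e+01,
        1.58161711e-02,  7.26867118e-03,  7.76692877e-05]), 'tcp_pos': array([0.24831723, 0.57307633, 0.24162081]), 'ee_rot': array([ 2.03014394e-01,  9.79175498e-01, -7.00863517e-04, -8.76132898e-05]), 'contact_force': array([0.39058942, 0.86184552, 0.48157722]), 'ft_torque': array([ 0.04625803, -0.03670773, -0.01694478]), 'gripper_force': 0.0, 'opening': 0.9986111613589606} 0.011
```

View pics/side0.png

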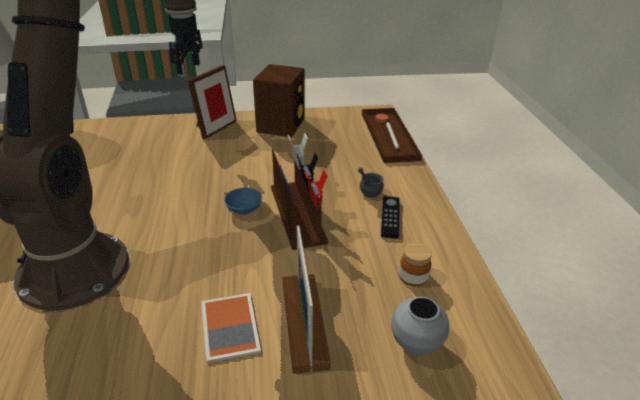

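View pics/top0.png

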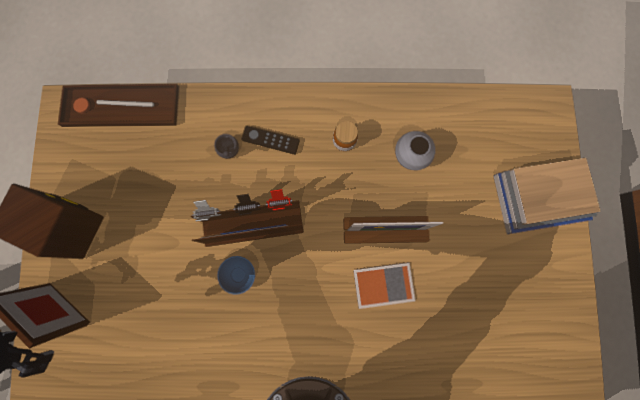

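The side view shows the red clip at about (317,188) at the near end of the rack, with the board top running (299,232)-(310,355). The top view shows the red clip at (279,200) and the board top (350,222)-(442,224). I'll zoom in next.

```bash
python3 - <<'E'
import cv2
t=cv2.imread("pics/top0.png");s=cv2.imread("pics/side0.png")
cv2.imwrite("pics/tc.png",cv2.resize(t[180:250,185:315],None,fx=6,fy=6,interpolation=2))
cv2.imwrite("pics/tb.png",cv2.resize(t[205:250,335:450],None,fx=6.9,fy=6.9,interpolation=2)[:, :790])
a=cv2.resize(s[130:255,265:340],None,fx=4.7,fy=4.7,interpolation=2);b=cv2.resize(s[225:375,275:335],None,fx=3.9,fy=3.9,interpolation=2)
import numpy as np
h=587;a=a[:h];b=b[:h];o=np.zeros((h,a.shape[1]+b.shape[1]+10,3),np.uint8);o[:a.shape[0],:a.shape[1]]=a;o[:b.shape[0],-b.shape[1]:]=b
print(o.shape,a.shape,b.shape);cv2.imwrite("pics/sc.png",o)
E
```

```text
(587, 596, 3) (587, 352, 3) (585, 234, 3)
```

View pics/tc.png

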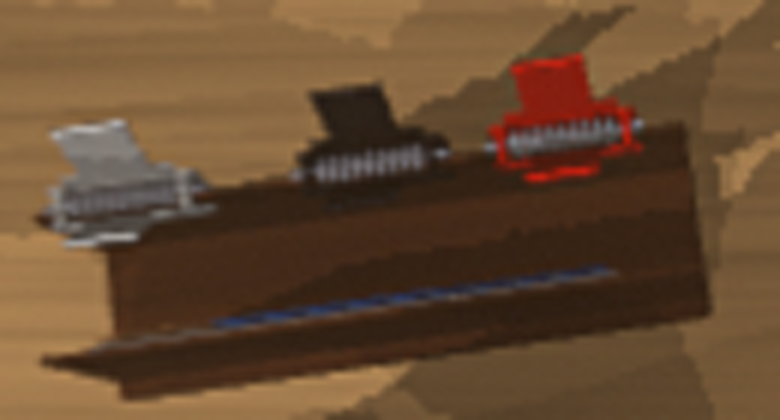

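View pics/tb.png

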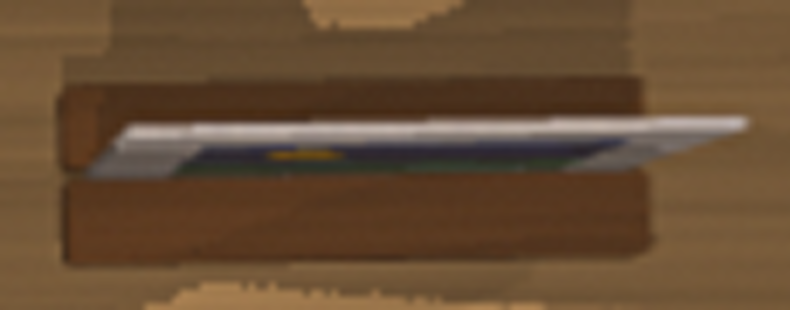

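View pics/sc.png

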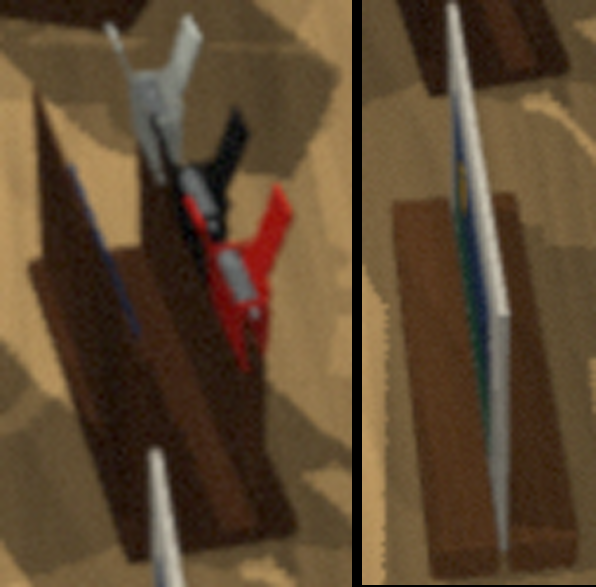

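The crops give the red pin ends at (490,148) and (643,124) in the top crop, with the near pin end at (256,313) in the side crop. They also give the board's top corners in both views. I'll fit the poses from these.

```bash
cat > h.py <<'E'
import numpy as np,cv2
from scipy.optimize import least_squares
from scipy.spatial.transform import Rotation as Ro
from workcell import ctrl
M={n:ctrl.camera_model(n) for n in("side","top")}
def proj(n,X):
    m=M[n];return cv2.projectPoints(np.array(X,float).reshape(-1,3),cv2.Rodrigues(np.array(m["R"]))[0],np.array(m["t"]),np.array(m["intrinsics"]),np.array(m["distortion"]))[0].reshape(-1,2)
def ray(n,p,z):
    m=M[n];R=np.array(m["R"]);q=cv2.undistortPoints(np.array([[p]],float),np.array(m["intrinsics"]),np.array(m["distortion"])).ravel()
    d=R.T@np.r_[q,1];c=-R.T@np.array(m["t"]);return c+d*(z-c[2])/d[2]
def cr(p,f,o): return (np.array(p)+.5)/f-.5+np.array(o)
def togo(target,yaw):
    "shift in tool axes and turn so that tool y lies along world angle yaw (mod pi), pointing down"
    s=ctrl.get_state();R=Ro.from_quat(s["ee_rot"])
    best=None
    for k in(0,np.pi):
        a=yaw+k;y=np.array([np.cos(a),np.sin(a),0]);z=np.array([0,0,-1.]);x=np.cross(y,z)
        rv=(R.inv()*Ro.from_matrix(np.c_[x,y,z])).as_rotvec()
        if best is None or np.linalg.norm(rv)<np.linalg.norm(best): best=rv
    return R.inv().apply(np.array(target)-s["tcp_pos"]).round(4),best.round(4)
E
python3 - <<'E'
from h import *
T=lambda p:cr(p,6,(185,180)); B=lambda p:cr(p,6.9,(335,205)); S=lambda p:cr(p,4.7,(265,130)); S2=lambda p:cr((p[0]-362,p[1]),3.9,(275,225))
a,b=ray("top",T((490,148)),.132),ray("top",T((643,124)),.132)
print("red pin",a,b,(a+b)/2,"pinlen",np.linalg.norm(a-b),"yaw of pin",np.degrees(np.arctan2(*(a-b)[[1,0]])))
c,d=ray("top",T((298,176)),.132),ray("top",T((446,153)),.132);print("black",(c+d)/2)
e,f=ray("top",T((45,214)),.132),ray("top",T((200,188)),.132);print("white",(e+f)/2)
v=(e+f)/2-(a+b)/2;print("panel yaw",np.degrees(np.arctan2(v[1],v[0])))
for z in(.132,.174):print("side near pin",ray("side",S((256,313)),z),end=' ')
print("\npred side",[ (proj("side",q)+.5-[265,130])*4.7 for q in(a,b)])
l,r=ray("top",B((123,133)),.17),ray("top",B((747,123)),.17);print("board",l,r,(l+r)/2,np.linalg.norm(l-r),np.degrees(np.arctan2(*(l-r)[[1,0]])))
n,g=ray("side",S2((503,315)),.17),ray("side",S2((453,5)),.17);print("side",g,n,(g+n)/2,np.linalg.norm(g-n),np.degrees(np.arctan2(*(g-n)[[1,0]])))
E
```

```text
red pin [0.56222697 0.09892047 0.132     ] [0.57198704 0.03689376 0.132     ] [0.56710701 0.06790711 0.132     ] pinlen 0.06278989651393073 yaw of pin 98.94232346223313
black [0.55554182 0.14668807 0.132     ]
white [0.54075    0.24768635 0.132     ]
panel yaw 98.3405819030053
side near pin [0.57084958 0.04051618 0.132     ] side near pin [ 0.56276886 -0.0183391   0.174     ] 
pred side [array([[224.9493951, 248.165724 ]]), array([[259.77973021, 317.65499059]])]
board [ 0.50969873 -0.1061604   0.17      ] [ 0.51229777 -0.31855108  0.17      ] [ 0.51099825 -0.21235574  0.17      ] 0.2124065758817137 90.70109730266154
side [ 0.50928865 -0.1089574   0.17      ] [ 0.51108673 -0.31750231  0.17      ] [ 0.51018769 -0.21322986  0.17      ] 0.20855265890580849 90.49399314312987
```

```bash
python3 -c "
from h import *
print(togo([.5668,.0687,.245],np.radians(8.5)))"
```

```text
(array([-0.4928, -0.3362, -0.0029]), array([-1.2000e-03,  8.0000e-04,  1.0136e+00]))
```

The rows are not in the units I measure in: turns go in shares of pi/2 rad. I convert before sending: 1.014 rad is 0.6455.

step_hand(
  ticks=[-0.1, -0.067, -0.01, 0, 0, 0.1273, -0.1, -0.067, -0.01, 0, 0, 0.1273, -0.1, -0.067, -0.01, 0, 0, 0.1273, -0.3, -0.2, -0.01, 0, 0, 0.382, -0.3, -0.2, -0.01, 0, 0, 0.382, -0.3, -0.2, -0.01, 0, 0, 0.382, -0.3, -0.2, -0.01, 0, 0, 0.382, -0.3, -0.2, -0.01, 0, 0, 0.382, -0.3, -0.2, -0.01, 0, 0, 0.382, -0.493, -0.336, -0.005, 0, 0, 0.6455, -0.493, -0.336, -0.005, 0, 0, 0.6455, -0.493, -0.336, -0.005, 0, 0, 0.6455, -0.493, -0.336, -0.005, 0, 0, 0.6455, -0.493, -0.336, -0.005, 0, 0, 0.6455, -0.493, -0.336, -0.005, 0, 0, 0.6455, -0.493, -0.336, -0.005, 0, 0, 0.6455, -0.493, -0.336, -0.005, 0, 0, 0.6455, -0.493, -0.336, -0.005, 0, 0, 0.6455],
  aperture=1.0,
  grip_force=20,
)

```text
time: 1.6
tcp_pos: [0.5668, 0.0699, 0.2469]
ee_rot: [0.653, 0.758, -0.0, -0.001]
contact_force: [0.8, 0.2, 0.3]
opening: 1.001
gripper_force: 0.0
```

```bash
python3 -c "
from h import *
print(togo([.5668,.0687,.168],np.radians(8.5)))
s=ctrl.camera('side');t=ctrl.camera('top')
a=cv2.resize(s[90:250,230:370],None,fx=3.5,fy=3.5);b=cv2.resize(t[150:270,240:320],None,fx=3.7,fy=3.7)
o=np.zeros((560,800,3),np.uint8);o[:a.shape[0],:a.shape[1]]=a;o[:b.shape[0],500:500+b.shape[1]]=b
cv2.imwrite('pics/p1.png',o[:,:,::-1])"
```

```text
(array([-0.0012, -0.    ,  0.0789]), array([-0.0011, -0.0006, -0.0002]))
```

View pics/p1.png

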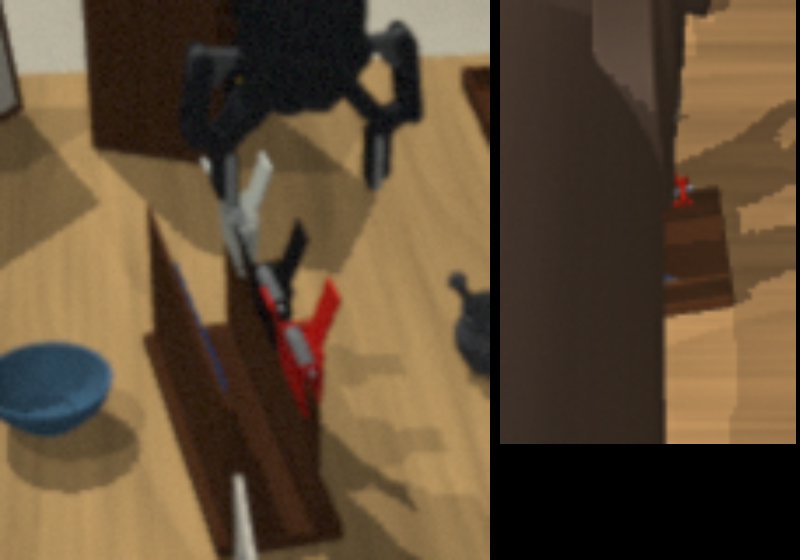

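The gripper straddles the red clip, with finger pads at about (225,180) and (377,165) in the crop on either side of the handles. I'll descend and close partway.

step_hand(
  ticks=[-0.001, 0, 0.03, 0, 0, 0, -0.001, 0, 0.05, 0, 0, 0, -0.001, 0, 0.065, 0, 0, 0, -0.001, 0, 0.078, 0, 0, 0, -0.001, 0, 0.078, 0, 0, 0, -0.001, 0, 0.078, 0, 0, 0, -0.001, 0, 0.078, 0, 0, 0],
  aperture=1.0,
  grip_force=20,
)

```text
time: 2.28
tcp_pos: [0.5677, 0.069, 0.1702]
ee_rot: [0.652, 0.758, 0.0, 0.0]
contact_force: [0.6, -0.1, 1.2]
opening: 1.001
gripper_force: 0.0
```

step_hand(
  ticks=[0, 0, 0, 0, 0, 0, 0, 0, 0, 0, 0, 0, 0, 0, 0, 0, 0, 0, 0, 0, 0, 0, 0, 0],
  aperture=0.66,
  grip_force=20,
)

```text
time: 2.62
tcp_pos: [0.5676, 0.0683, 0.1698]
ee_rot: [0.653, 0.757, 0.0, 0.0]
contact_force: [-0.5, -0.0, -0.6]
opening: 0.66
gripper_force: 0.0
```

```bash
python3 -c "
from h import *
s=ctrl.camera('side')
cv2.imwrite('pics/p2.png',cv2.resize(s[110:230,250:380],None,fx=4.9,fy=4.9,interpolation=2)[:,:,::-1])"
```

```text
(no output)
```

View pics/p2.png

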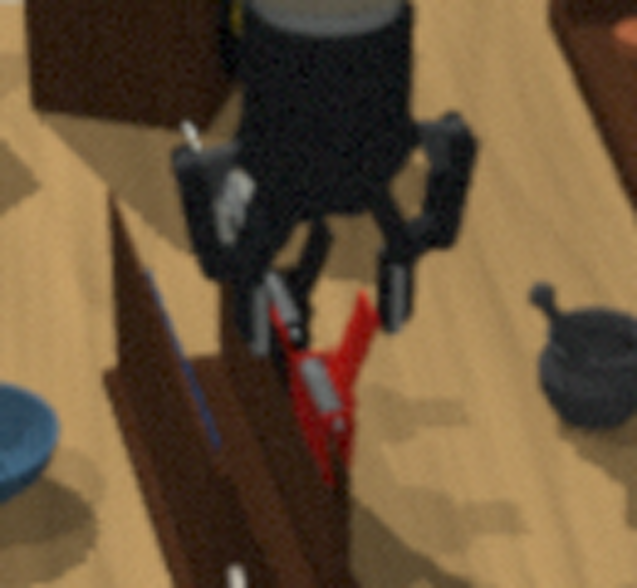

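The pads sit evenly outside both handle ends, at about (268,310) and (382,300), with their tips below the handle tops. Next I'll squeeze.

step_hand(
  ticks=[0, 0, -0.001, 0, 0, 0, 0, 0, -0.002, 0, 0, 0, 0, 0, -0.003, 0, 0, 0, 0, 0, -0.004, 0, 0, 0, 0, 0, -0.004, 0, 0, 0, 0, 0, -0.004, 0, 0, 0, 0, 0, -0.004, 0, 0, 0, 0, 0, -0.004, 0, 0, 0, 0, 0, -0.004, 0, 0, 0],
  aperture=0.0,
  grip_force=20,
)

```text
time: 3.42
tcp_pos: [0.5674, 0.0682, 0.1733]
ee_rot: [0.653, 0.757, -0.0, -0.0]
contact_force: [-0.3, 0.6, -1.3]
opening: 0.147
gripper_force: 24.4
```

```bash
python3 -c "
from h import *
s=ctrl.camera('side')
cv2.imwrite('pics/p3.png',cv2.resize(s[110:230,250:380],None,fx=4.9,fy=4.9,interpolation=2)[:,:,::-1])"
```

```text
(no output)
```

View pics/p3.png

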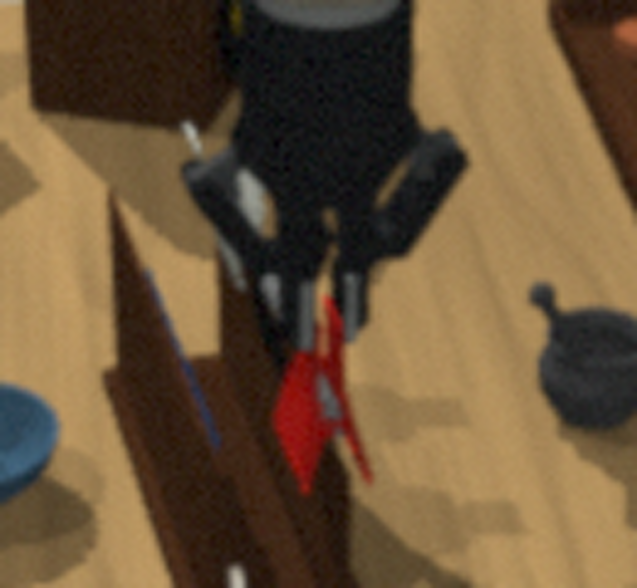

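The clip is squeezed fully open on the rack, with its jaws at (305,490) and (368,480) on either side of the panel. I'll lift it straight up.

step_hand(
  ticks=[0, 0, -0.005, 0, 0, 0, 0, 0, -0.012, 0, 0, 0, 0, 0, -0.022, 0, 0, 0, 0, 0, -0.035, 0, 0, 0, 0, 0, -0.05, 0, 0, 0, 0, 0, -0.065, 0, 0, 0, 0, 0, -0.08, 0, 0, 0, 0, 0, -0.095, 0, 0, 0, 0, 0, -0.107, 0, 0, 0, 0, 0, -0.113, 0, 0, 0, 0, 0, -0.113, 0, 0, 0, 0, 0, -0.113, 0, 0, 0, 0, 0, -0.113, 0, 0, 0],
)

```text
time: 4.55
tcp_pos: [0.567, 0.0682, 0.2857]
ee_rot: [0.653, 0.757, -0.0, -0.0]
contact_force: [-0.2, 0.7, -1.0]
opening: 0.148
gripper_force: 24.4
```

```bash
python3 -c "
from h import *
print(togo([.5106,-.2128,.287],np.radians(.6)))"
```

```text
(array([-0.2696, -0.0972, -0.0012]), array([-9.000e-04,  1.000e-04,  1.375e-01]))
```

Converted, 0.137 rad is 0.0872.

step_hand(
  ticks=[-0.01, -0.003, 0, 0, 0, 0.0032, -0.03, -0.01, 0, 0, 0, 0.0095, -0.05, -0.018, 0, 0, 0, 0.0159, -0.07, -0.025, 0, 0, 0, 0.0223, -0.09, -0.032, 0, 0, 0, 0.0286, -0.11, -0.04, 0, 0, 0, 0.035, -0.13, -0.047, 0, 0, 0, 0.0414, -0.15, -0.054, 0, 0, 0, 0.0484, -0.17, -0.061, 0, 0, 0, 0.0554, -0.19, -0.068, 0, 0, 0, 0.0618, -0.21, -0.076, 0, 0, 0, 0.0681, -0.23, -0.083, 0, 0, 0, 0.0745, -0.25, -0.09, 0, 0, 0, 0.0809, -0.263, -0.095, 0, 0, 0, 0.0853, -0.269, -0.097, 0, 0, 0, 0.0872, -0.269, -0.097, 0, 0, 0, 0.0872, -0.269, -0.097, 0, 0, 0, 0.0872, -0.269, -0.097, 0, 0, 0, 0.0872],
)

```text
time: 6.05
tcp_pos: [0.5115, -0.2107, 0.286]
ee_rot: [0.703, 0.712, 0.0, -0.0]
contact_force: [0.1, 0.7, -1.2]
opening: 0.148
gripper_force: 24.4
```

```bash
python3 -c "
from h import *
print(togo([.5106,-.2128,.287],np.radians(.6)))
s=ctrl.camera('side');t=ctrl.camera('top')
a=cv2.resize(s[190:340,240:360],None,fx=4,fy=4,interpolation=2);b=cv2.resize(t[180:300,340:415],None,fx=4,fy=4,interpolation=2)
o=np.zeros((600,800,3),np.uint8);o[:a.shape[0],:a.shape[1]]=a;o[:b.shape[0],490:490+b.shape[1]]=b
cv2.imwrite('pics/p4.png',o[:,:,::-1])"
```

```text
(array([-0.0021, -0.001 , -0.001 ]), array([-0.0002, -0.0008,  0.0023]))
```

View pics/p4.png

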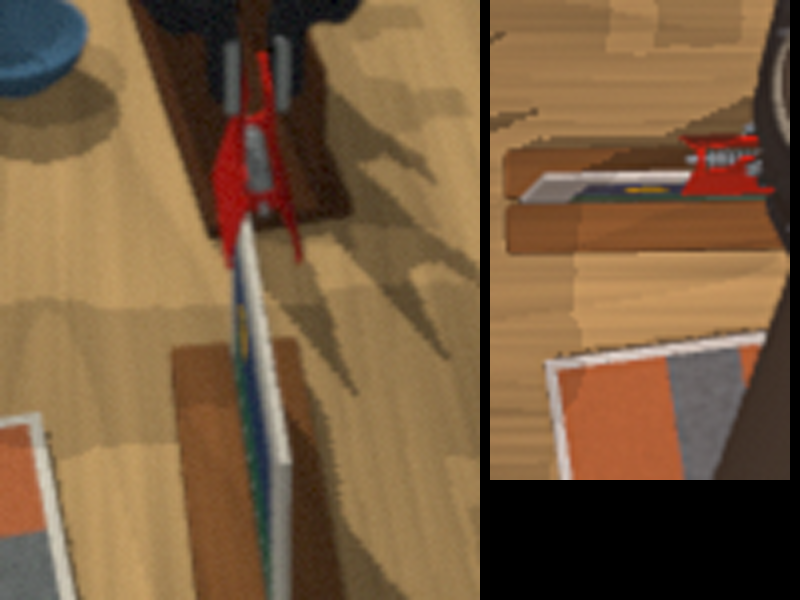

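The clip hangs open and square above the board, with near lip ends at (232,262) and (299,260) and the near pin end at (263,210). I'll fit its pose.

```bash
python3 - <<'E'
from h import *
obs=np.array([cr(p,4,(240,190)) for p in((232,263),(299,261),(263,211))])
t=ctrl.get_state()["tcp_pos"]
def pts(p,y=t[1]):
    R=Ro.from_euler('y',p[2]).as_matrix();Z=Ro.from_euler('z',.6,degrees=True).as_matrix()
    L=np.array([[-.0155,-.03,-.034],[.0155,-.03,-.034],[0,-.0315,0]])
    return np.array([p[0],y,p[1]])+(Z@R@L.T).T
for dy in(-.005,0,.005):
    r=least_squares(lambda p:(proj("side",pts(p,t[1]+dy))-obs).ravel(),[t[0],.24,0]);print(dy,r.x,r.fun.round(1), "pin-tcp",r.x[:2]-t[[0,2]])
# top check: jaw/pin left ends in crop
for q in((690,158),):print("top pin end",ray("top",cr((q[0]-490,q[1]),4,(340,180)),r.x[1]))
E
```

```text
-0.005 [ 0.50990589  0.24824071 -0.01468198] [-0.8  1.3  0.6  0.1  0.3 -1.3] pin-tcp [-0.00161709 -0.03790526]
0 [ 0.51042316  0.24376648 -0.01450355] [-0.8  1.2  0.5  0.   0.3 -1.2] pin-tcp [-0.00109982 -0.04237949]
0.005 [ 0.51094037  0.23929215 -0.01432787] [-0.7  1.2  0.4  0.   0.3 -1.1] pin-tcp [-0.0005826  -0.04685382]
top pin end [ 0.51214701 -0.17958458  0.23929215]
```

The fit puts the pin about 42 mm below the TCP and the clip centred over the board within 1–2 mm. I'll lower it 56 mm.

step_hand(
  ticks=[-0.002, -0.0005, 0.003, 0, 0, 0, -0.002, -0.0005, 0.008, 0, 0, 0, -0.002, -0.0005, 0.013, 0, 0, 0, -0.002, -0.0005, 0.018, 0, 0, 0, -0.002, -0.0005, 0.023, 0, 0, 0, -0.002, -0.0005, 0.028, 0, 0, 0, -0.002, -0.0005, 0.033, 0, 0, 0, -0.002, -0.0005, 0.038, 0, 0, 0, -0.002, -0.0005, 0.043, 0, 0, 0, -0.002, -0.0005, 0.048, 0, 0, 0, -0.002, -0.0005, 0.052, 0, 0, 0, -0.002, -0.0005, 0.055, 0, 0, 0, -0.002, -0.0005, 0.056, 0, 0, 0, -0.002, -0.0005, 0.056, 0, 0, 0, -0.002, -0.0005, 0.056, 0, 0, 0, -0.002, -0.0005, 0.056, 0, 0, 0],
)

```text
time: 7.48
tcp_pos: [0.5108, -0.2142, 0.2306]
ee_rot: [0.703, 0.711, 0.0, 0.0]
contact_force: [-0.5, 0.3, -1.8]
opening: 0.144
gripper_force: 24.4
```

```bash
python3 -c "
from h import *
s=ctrl.camera('side');t=ctrl.camera('top')
a=cv2.resize(s[200:320,260:350],None,fx=5,fy=5,interpolation=2);b=cv2.resize(t[190:270,340:400],None,fx=5,fy=5,interpolation=2)
o=np.zeros((600,760,3),np.uint8);o[:a.shape[0],:a.shape[1]]=a;o[:b.shape[0],460:760]=b
cv2.imwrite('pics/p5.png',o[:,:,::-1])"
```

```text
(no output)
```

View pics/p5.png

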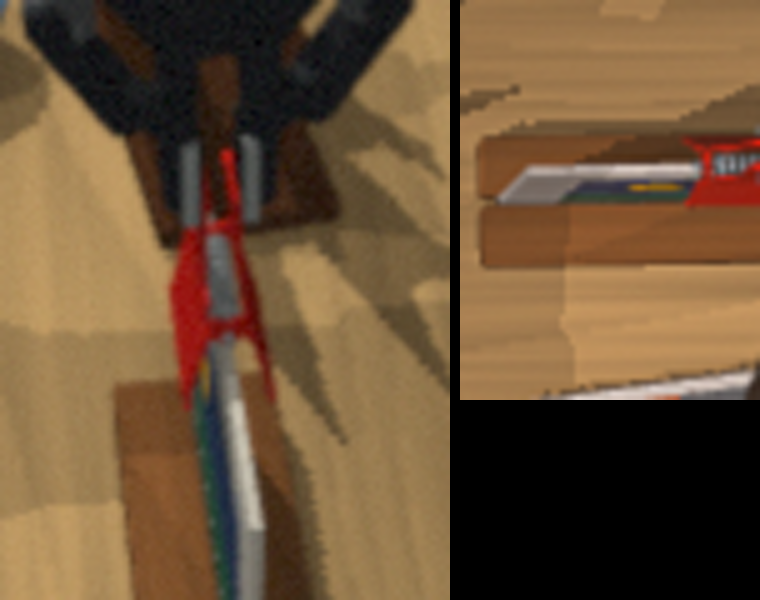

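The board is between the jaws: lip ends are at (188,407) and (272,403) on either side, and the board edge enters at about (222,340). One numeric check before handing in.

```bash
python3 - <<'E'
from h import *
obs=np.array([cr(p,5,(260,200)) for p in((188,407),(272,403))])
y=ctrl.get_state()["tcp_pos"][1]-.03
for o,n in zip(obs,"ba"):
    # at known y, solve x,z
    r=least_squares(lambda p:(proj("side",[p[0],y,p[1]])-o).ravel(),[.51,.155]);print(n,r.x, "rel board",r.x-[.5109,.17])
print(ctrl.get_state()["contact_force"])
E
```

```text
b [0.49529269 0.15439246] rel board [-0.01560731 -0.01560754]
a [0.52521247 0.15307179] rel board [ 0.01431247 -0.01692821]
[ 0.11239983 -0.32696317 -1.84769656]
```

The lips are centred at about −15.6 and +14.3 mm, roughly 16 mm below the edge, with nothing touching.

step_hand(
  ticks=[0, 0, 0, 0, 0, 0, 0, 0, 0, 0, 0, 0, 0, 0, 0, 0, 0, 0, 0, 0, 0, 0, 0, 0],
)

```text
time: 7.92
tcp_pos: [0.5106, -0.2141, 0.2303]
ee_rot: [0.703, 0.711, 0.0, 0.0]
contact_force: [-0.2, -0.7, -1.0]
opening: 0.147
gripper_force: 24.4
```

```bash
python3 -c "
from workcell import ctrl
print(ctrl.sign_off())"
```

```text
the job is handed in; nothing more can be done
None
```

I handed the job in at 7.9 s of robot time with the red clip held squeezed open over the middle of the board's top edge: by my camera estimate each lip is about 15 mm off mid-board and about 16 mm below the edge, with no contact visible (hand-in returned no verdict).

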